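# Ready the humidifier: tray out, tank on

### The arm

A 6-joint arm with a two-finger parallel gripper is mounted at the origin on the work surface. World frame = base frame: x ahead of the robot, y to its left, z up, the work surface at z = 0. Lengths are in m, angles in rad, forces in N, time in s.
With the tool pointing down it reaches from about 0.325 to 0.925 m from the base axis. Payload 3.1 kg.
Tool frame: the origin (TCP) lies between the finger pads; the fingertips stand 11 mm ahead of it and the grasp point (between the pads) lies 8 mm behind it; z points along the fingers, y is the line along which they close (so a half turn about z gives the same grasp; the last joint's range is limited). The gripper opens to 85 mm and grips with 20 to 120 N. Pads are 22 mm wide; open, the fingers measure 114 mm over their backs; the gripper's body (76 mm by 85 mm) begins 54 mm behind the grasp point. The pads swing forward as they close: fully open they stand 13 mm farther back than shut.
Start: joints at [-1.237, 0.217, 1.613, -0, 1.311, -0.112], TCP at [0.27, -0.564, 0.242] pointing down, gripper open.
Joint ranges: [-2.75, 2.75], [-0.78, 2.1], [0.31, 2.55], [-1.13, 4.27], [0.13, 2.63], [-2.58, 2.58]. Speed limits (rad/s): [2.79, 2.79, 3.14, 3.14, 3.14, 3.14].

### API

Orientations are given as a unit quaternion [x, y, z, w].
In Python, from plant import env gives the robot as it stands. The module is installed in compiled form; this text tells all that it offers. Calls block until the motion is done:
- env.reach(position, orientation): joint-space move of the TCP to a pose.
- env.move_linear(position, vel=0.15, ori=None, guard=None): straight line of the TCP; ori=None keeps the orientation; vel is the mean speed in m/s. With guard (N) it stops when the force on the tool has changed by that much, and returns True; else False.
- env.movej(angles): joint-space move.
- env.set_gripper(opening, squeeze=None): finger opening in m; squeeze is the grip in N (None keeps the last); returns when the fingers have stopped.
- env.dwell(seconds).
- env.ik(position, orientation): joint angles nearest the present ones, or None.
- env.sense(): the state.
- env.snapshot(name): name is "scene" or "side" or "wrist"; returns a dict with "img" (384x512x3 uint8, blue, green, red), "z_map" (384x512 float32, m along the optical axis (not along the pixel's ray), 0 where there is no reading), "fx", "fy", "cx", "cy" (pixels), "R" (3x3) and "t" (3): a world point X has camera coordinates R X + t; the wrist camera has in their place "T_tool_cam" (4x4, takes a point from camera to tool coordinates, whose origin is the TCP and whose axes are the flange's). Camera axes: x right, y down, z forward; pixel columns grow to the right and rows downward; lengths in m; the calibration is good to about 2 mm. A picture is of the moment at which its call begins: read the wrist's pose just before it.
A pose or a line that the arm cannot do raises env.MotionError and nothing moves.
- env.finish_job(): hands the job in; it is judged then, once.
Trained networks look in the newest picture that a camera, given by its name, has taken for a name from the list of things; names that differ only in an ending like _2 or _b are one class to them, and where a whole thing is asked for, a point or a joint stands for the part that bears it (a point fixed in the world has none). Each returns a list of dicts, best first, with "confidence" (0 to 1); they miss things now and then, are a little off and sometimes report something else, mostly with a low value. They report only what shows in the picture. A call takes as long as a camera call.
- env.search_frame(camera, thing): "rect" ([left, top, right, bottom] in pixels, round what is visible of it).
- env.silhouettes(camera, thing): "region" (384x512 bool, what is visible of it) and "rect" ([left, top, right, bottom] in pixels, round what is visible of it).
- env.spot_point(camera, thing): "at" ([column, row] in pixels: a listed point, or the origin of a listed thing).
The state is a dict: "t": time; "joint_pos": joint angles; "dq": joint speeds; "joint_efforts": joint torques, N m; "eef_pos": TCP position; "orientation": TCP orientation; "ft_force": force on the tool from outside, world axes, zero at the start; "torque": the same for the moment, N m; "width": finger opening in m; "finger_force": force on a finger pad.
Only numpy, scipy, OpenCV 4.12 (cv2) and the standard library are available. Lean on these libraries where they do the work, as an engineer would, in place of code of your own. Each camera call takes 0.05 s, during which the arm holds its last target. There are 200 camera calls.

### The job

Get the humidifier ready to run: pull the low cabinet's slide-out tray, on which the humidifier's base stands, right out to its stop, and leave it out. Then take the water tank by its handle from the drying rack where it leans and, the right way round, lower it upright and gently over the base's two posts until it is fully home on the base, and only then let go. Leave the other things on the table and on the cabinet where they are.

Things in the scene. Friction and masses are not known exactly. Their poses are not given: they have to be found in the camera images.
- tray (a joint): Slide of the cabinet's wooden tray, m: 0 = fully in, 0.21 = fully out at its stop; it starts nearly closed. It moves straight out along the cabinet's own -x with about 3 N of friction and stays where it is left.
- tray_knob (a point): Centre of the head of the tray's steel pull knob, 45 mm above the table: a cylinder 32 mm in diameter, 24 mm long, along the cabinet's x, at the middle of the tray's 264 mm wide front, 30 mm out (-x) from that front on a 16 mm neck. The front's upper edge is 64 mm above the table. With the tray in, the cabinet's top hangs over the knob: a gripper must lean back 22 to 45 deg. Axes as the cabinet's.
- cabinet_front (a point): Low wooden cabinet, fixed, 260 deep x 300 wide x 166 mm high, open at the front, where its tray slides out. This point is on the table under the middle of its front; x points from front to back. The top board is 16 mm thick (150 to 166 mm above the table) and juts 15 mm beyond the front. A tissue box (55 mm high) stays on the back half of the top.
- base: Humidifier base of white plastic, 120 (x) x 190 (y) x 62 mm high, 0.9 kg, standing loose and turned a little on the tray (tray floor 30 mm above the table), under the cabinet's top until the tray is out. Origin at the centre of its underside, z up. Its flat deck, 62 mm up, carries two upright posts 18 mm high whose last 7 mm taper.
- base_big_post (a point): Foot of the big post: on the base's deck, at (0, +45, 62) mm in the base's frame. Post 24 mm in diameter, 18 mm high, tip tapered to 16 mm.
- base_small_post (a point): Foot of the small post: on the deck, at (0, -45, 62) mm in the base's frame. Post 14 mm in diameter, 18 mm high, tip tapered to 8 mm.
- tank: Empty water tank of smoky grey plastic, about 0.4 kg, body 96 (x) x 170 (y) x 135 mm (z). Origin at the centre of its flat underside, z through its top. At the start its z leans 0.5 rad (29 deg) from vertical towards the rack's -x. On top: the handle, and at the +y end (y = +66 mm) a white mist nozzle 30 mm high. Two round sockets 22 mm deep below. Mass centre about 75 mm above the origin.
- tank_handle (a point): Centre of the tank's handle bar, at (0, 0, 181) mm in the tank's frame; axes as the tank's. The bar runs along the tank's y: 18 mm wide (x), 16 mm thick (z), 104 mm long, with a 70 mm long, 38 mm high opening under it between its two legs.
- tank_big_socket (a point): Mouth of the big socket in the tank's underside, at (0, +45, 0) mm in the tank's frame, 27.5 mm in diameter, under the mist nozzle's end; it belongs on the big post.
- tank_small_socket (a point): Mouth of the small socket, at (0, -45, 0) mm in the tank's frame, 17.5 mm in diameter; it belongs on the small post.
- rack: Steel wire drying rack in a white drip tray, fixed, 210 x 210 x 160 mm high, left or right of the cabinet's tray. Origin on the table under its middle. Its wires form a V cradle: the tank's underside and the broad face towards the tank's -x rest on them, and it can be lifted straight up or out along its own z. The back wires reach 115 mm up the tank.
- carton: Open cardboard box of odds and ends, fixed, 170 x 200 x 165 mm high with its contents, on the side where the rack is not. Origin at the centre of its underside. Farther out stand more fixed things: a desk calendar (133 mm high) and a blood-pressure monitor (66 mm) either side of the cabinet, and at the table's right edge (y below -0.54 m) a letter unit with a basket on it, up to 0.39 m high.
- spray: White spray bottle with black trigger head, 62 mm in diameter, 194 mm high, near the robot, left or right. Bystander. Origin at the centre of its underside.
- tin: Round flat black tin, 84 mm in diameter, 41 mm high. Bystander. Origin at the centre of its underside.
- remote: Black remote control, 185 x 46 x 18 mm, lying near the robot. Bystander. Origin at the centre of its underside.
- tape: Roll of green tape, 96 mm in diameter, 24 mm high, lying on the cabinet's top near its front edge, left or right. Bystander. Origin at the centre of its underside.
- mug: White mug, 80 mm in diameter, 90 mm high, with a handle, standing on the cabinet's top near its front edge, left or right. Bystander. Origin at the centre of its underside.

How it is judged:
By the outcome, as a careful person would: the job done as asked, in the order asked, and still so for the second after the job is handed in, with the robot touching nothing.
It also fails if it takes over 58 s, if anything falls off the work surface, if the arm or the gripper's body presses on something with over 40 N, if the wrist force passes 120 N, or if a joint passes its speed limit or range.

## Working session

There is one attempt and no reset: what is moved stays moved. The work goes in short steps, each a Python script; the robot and the scene stay as the last script left them, time stands still between calls to the robot, and variables do not carry over. Pictures are saved under pics/ and viewed, at most 10 in all, crops included, and the job is handed in when it is done.

```bash
mkdir -p pics; cat > h.py <<'E'
import numpy as np, cv2
from scipy.spatial.transform import Rotation as Rot
from plant import env
def world(s,u,v,z=None):
    z=s["z_map"][int(round(v)),int(round(u))] if z is None else z
    c=np.array([(u-s["cx"])/s["fx"]*z,(v-s["cy"])/s["fy"]*z,z])
    return s["R"].T@(c-s["t"])
def cloud(s,mask=None):
    z=s["z_map"]; v,u=np.nonzero((z>0)&(mask if mask is not None else True)); d=z[v,u]
    c=np.stack([(u-s["cx"])/s["fx"]*d,(v-s["cy"])/s["fy"]*d,d],1)
    return (c-s["t"])@s["R"]
def onplane(s,u,v,h):
    c=s["R"].T@np.array([(u-s["cx"])/s["fx"],(v-s["cy"])/s["fy"],1]); o=-s["R"].T@s["t"]
    return o+c*(h-o[2])/c[2]
def wristcam(s,st):
    "give wrist snapshot R,t"
    T=np.eye(4);T[:3,:3]=Rot.from_quat(st["orientation"]).as_matrix();T[:3,3]=st["eef_pos"]
    C=T@s["T_tool_cam"]; s["R"]=C[:3,:3].T; s["t"]=-s["R"]@C[:3,3]; return s
def quat(y,z):
    z=np.array(z,float);z/=np.linalg.norm(z);y=np.array(y,float);y-=z*(y@z);y/=np.linalg.norm(y)
    return Rot.from_matrix(np.stack([np.cross(y,z),y,z],1)).as_quat()
E
python3 - <<'E'
from h import *
np.set_printoptions(precision=3,suppress=True)
for c in("scene","side"):
    s=env.snapshot(c); cv2.imwrite(f"pics/{c}0.png",s["img"])
    print(c,-s["R"].T@s["t"], s["R"][2])
    for n in "tray_knob cabinet_front base tank tank_handle tank_big_socket rack carton spray tin remote tape mug base_big_post".split():
        r=env.spot_point(c,n)[:2]
        for d in r: print(n,np.round(d["at"],1),round(d["confidence"],2),world(s,*np.clip(d["at"],0,[511,383])))
    np.savez(f"{c}0.npz",**s)
print(env.sense()["orientation"],env.sense()["t"])
E
```

```text
scene [1.252 0.176 1.104] [-0.566 -0.141 -0.812]
tank [340.2 227.3] 0.67 [0.63  0.287 0.116]
tank_handle [368.2 165.5] 0.92 [0.501 0.322 0.246]
rack [353.3 226.5] 0.84 [0.618 0.322 0.115]
rack [207.9 233.3] 0.42 [ 0.801 -0.035  0.23 ]
carton [144.  181.2] 0.66 [ 0.619 -0.302  0.114]
spray [199.2 146.3] 0.98 [ 0.376 -0.217  0.03 ]
tin [316.9 168.2] 0.56 [0.373 0.193 0.036]
tin [358.5 225.8] 0.33 [0.614 0.335 0.119]
remote [256.8 168. ] 0.94 [ 0.41  -0.003  0.019]
tape [254.6 239.7] 0.77 [0.755 0.072 0.167]
mug [211.  233.6] 0.73 [ 0.796 -0.029  0.224]
side [0.062 0.748 1.118] [ 0.394 -0.569 -0.722]
cabinet_front [209.  208.7] 0.95 [0.716 0.021 0.015]
base [183.5 190.7] 0.64 [0.719 0.109 0.168]
tank [168.8 301.5] 0.95 [0.515 0.4   0.211]
tank [179.6 177.2] 0.66 [0.761 0.075 0.167]
tank_handle [194.5 274.6] 0.62 [0.494 0.335 0.246]
tank_big_socket [163.6 318.7] 0.55 [0.521 0.419 0.163]
rack [181.5 323.7] 0.7 [0.482 0.408 0.163]
carton [323.3 154.5] 0.89 [ 0.499 -0.261  0.122]
spray [355.7 211. ] 0.9 [ 0.346 -0.188  0.036]
spray [324.3 157.1] 0.34 [ 0.494 -0.261  0.115]
tin [285.  317.9] 0.9 [0.338 0.217 0.044]
tin [208.4 206.7] 0.66 [0.714 0.026 0.029]
remote [307.4 252.9] 0.63 [0.395 0.003 0.016]
tape [180.2 175.3] 0.65 [0.765 0.067 0.166]
mug [204.5 149.7] 0.7 [ 0.741 -0.015  0.209]
[ 0.975  0.221 -0.     0.   ] 1.5
```

```bash
python3 - <<'E'
import cv2,numpy as np
a=cv2.imread("pics/scene0.png");b=cv2.imread("pics/side0.png")
cv2.imwrite("pics/s0x.png",cv2.resize(a,(800,600)));cv2.imwrite("pics/d0x.png",cv2.resize(b,(800,600)))
E
```

```text
(no output)
```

View pics/s0x.png

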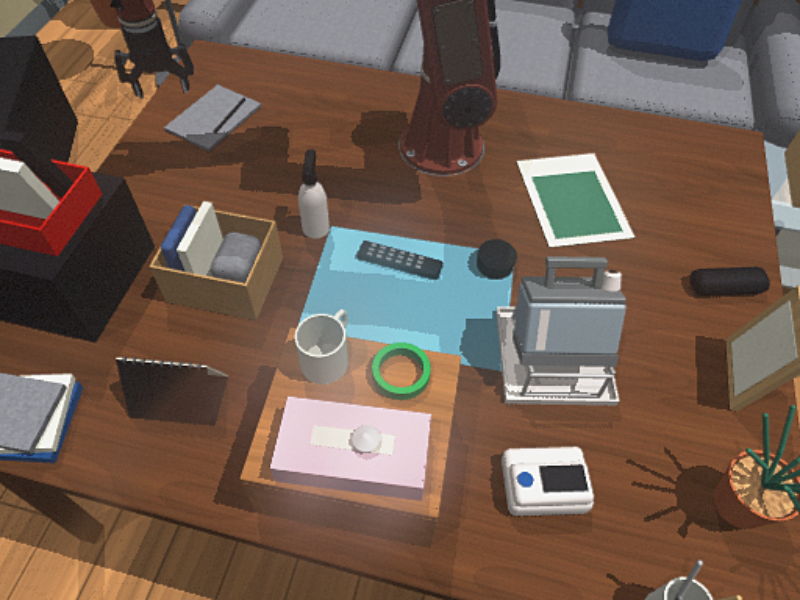

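View pics/d0x.png

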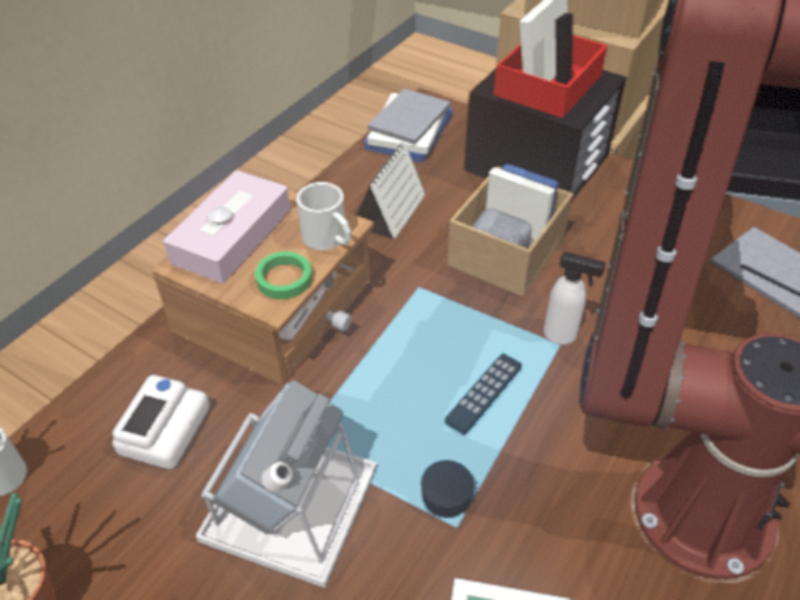

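Scene: the cabinet is at the upper left in side view, with its knob at about (219,205) px native. The rack and tank are on the +y side. The tank's nozzle (scene native 392,179) is at its +y end. The mug is at the right and the tape at the left of the cabinet top.

```bash
python3 - <<'E'
from h import *
np.set_printoptions(precision=4,suppress=True)
S={c:dict(np.load(f"{c}0.npz")) for c in("scene","side")}
for c in S:
    s=S[c];s["R"]=np.array(s["R"])
    P=cloud(s); m=(abs(P[:,2]-.166)<.004)&(P[:,0]>.6)&(P[:,0]<1.1)&(abs(P[:,1])<.25)
    print(c,m.sum(),P[m,2].mean(),cv2.minAreaRect(P[m,:2].astype(np.float32)),"\n",cv2.boxPoints(cv2.minAreaRect(P[m,:2].astype(np.float32))))
    # handle: highest points around
    m=(P[:,2]>.215)&(P[:,2]<.3)&(P[:,0]>.4)&(P[:,0]<.62)&(P[:,1]>.2)&(P[:,1]<.45); Q=P[m]
    r=cv2.minAreaRect(Q[:,:2].astype(np.float32)); print("handle",m.sum(),Q[:,2].max(),r,np.round(Q[::max(1,len(Q)//12)],3))
s=S["side"]
for d in [(214,202),(217,204),(219,205),(221,206),(222,204)]: print(d,world(s,*d))
E
```

```text
scene 5462 0.16648370880878943 ((0.8385311365127563, 0.024736672639846802), (0.2761368155479431, 0.3000897765159607), 3.585172653198242) 
 [[ 0.6914  0.1659]
 [ 0.7101 -0.1336]
 [ 0.9857 -0.1164]
 [ 0.9669  0.1831]]
handle 445 0.24809220049116273 ((0.525230884552002, 0.3311389982700348), (0.07787672430276871, 0.157932311296463), 15.707660675048828) [[0.503 0.275 0.24 ]
 [0.497 0.317 0.242]
 [0.502 0.314 0.242]
 [0.509 0.309 0.245]
 [0.511 0.302 0.24 ]
 [0.515 0.295 0.238]
 [0.516 0.293 0.235]
 [0.517 0.291 0.231]
 [0.499 0.36  0.228]
 [0.493 0.389 0.22 ]
 [0.502 0.386 0.222]
 [0.508 0.386 0.215]
 [0.579 0.283 0.215]]
side 2948 0.16684205610084768 ((0.8371682167053223, 0.0256192684173584), (0.27593162655830383, 0.30715104937553406), 2.986501693725586) 
 [[ 0.6914  0.1718]
 [ 0.7074 -0.1349]
 [ 0.9829 -0.1206]
 [ 0.9669  0.1862]]
handle 641 0.24844264819166653 ((0.5231339335441589, 0.33455121517181396), (0.07354177534580231, 0.15725219249725342), 13.983284950256348) [[0.577 0.267 0.216]
 [0.507 0.292 0.248]
 [0.502 0.297 0.243]
 [0.559 0.327 0.215]
 [0.498 0.323 0.245]
 [0.554 0.353 0.217]
 [0.497 0.348 0.244]
 [0.487 0.351 0.241]
 [0.485 0.363 0.24 ]
 [0.481 0.373 0.242]
 [0.504 0.388 0.222]
 [0.49  0.393 0.222]
 [0.485 0.402 0.217]]
(214, 202) [0.6895 0.0267 0.0656]
(217, 204) [0.6826 0.0225 0.0574]
(219, 205) [0.672  0.0267 0.0636]
(221, 206) [0.6721 0.0181 0.0511]
(222, 204) [0.6726 0.0123 0.054 ]
```

```bash
python3 - <<'E'
from h import *
np.set_printoptions(precision=4,suppress=True)
s=dict(np.load("side0.npz"));P=cloud(s)
yaw=np.radians(3.4);xc=np.array([np.cos(yaw),np.sin(yaw),0]);yc=np.array([-xc[1],xc[0],0])
F=np.array([.7007,.0162,0])+.015*xc
L=(P-F)@np.stack([xc,yc,[0,0,1]],1)
m=(abs(L[:,0]+.035)<.03)&(abs(L[:,1])<.04)&(L[:,2]>.02)&(L[:,2]<.075)
print(len(L[m]),L[m].min(0),L[m].max(0),np.percentile(L[m],[5,50,95],axis=0))
a=np.radians(33); z=np.sin(a)*xc+[0,0,-np.cos(a)]
K=F-.030*xc+[0,0,.045]
for sg in(1,-1):
    q=quat(sg*yc,z)
    for d in(0,.12,.21,.225): print(sg,d,env.ik(K-d*xc+.008*z,q), env.ik(K-d*xc-.2*z,q) is not None)
env.move_linear([.27,-.564,.42],vel=.3)
Q=[quat(sg*yc,z) for sg in(1,-1)]
q0=np.array(env.sense()["joint_pos"]);p=K-.19*z+[0,0,.12]
js=[env.ik(p,q) for q in Q];q=Q[int(np.argmin([abs(np.array(j)-q0).sum() if j is not None else 99 for j in js]))]
print(js); env.reach(p,q)
st=env.sense();w=wristcam(env.snapshot("wrist"),st);cv2.imwrite("pics/w1.png",w["img"]);np.savez("w1.npz",**w)
print(env.spot_point("wrist","tray_knob"),st["t"],st["eef_pos"],K)
for r in env.silhouettes("wrist","tray_knob")[:2]:print(r["rect"],r["confidence"])
C=(cloud(w)-F)@np.stack([xc,yc,[0,0,1]],1)
m=(abs(C[:,0]+.045)<.03)&(abs(C[:,1])<.04)&(C[:,2]>.02)&(C[:,2]<.08)
print(m.sum(),np.percentile(C[m],[1,5,50,95,99],axis=0))
E
```

```text
133 [-0.0469 -0.0114  0.0343] [-0.0052  0.0197  0.0661] [[-0.0444 -0.0076  0.0386]
 [-0.0336  0.0058  0.0548]
 [-0.0102  0.0168  0.0631]]
1 0 [-0.1209  0.379   1.9616  0.4024  0.2519 -2.1133] True
1 0.12 [-0.1738  0.1764  2.2378  0.661   0.2064 -2.418 ] True
1 0.21 None False
1 0.225 None False
-1 0 [-0.1209  0.379   1.9616  0.4024  0.2519  1.0283] True
-1 0.12 [-0.1738  0.1764  2.2378  0.661   0.2064  0.7236] True
-1 0.21 [-0.2397 -0.0034  2.4398  0.828   0.2196  0.5019] False
-1 0.225 [-0.2545 -0.0383  2.4735  0.8416  0.2274  0.4763] False
[array([-0.167 , -0.2674,  2.0219,  0.1665,  0.8298, -1.8745]), array([-0.167 , -0.2674,  2.0219,  0.1665,  0.8298,  1.2671])]
[{'at': [257.1, 204.1], 'confidence': 0.73}] 4.5833 [0.5828 0.0085 0.3248] [0.6857 0.0153 0.045 ]
[171.0, 165.0, 341.5, 210.1] 0.58
382 [[-0.0452 -0.0141  0.0371]
 [-0.045  -0.0126  0.0437]
 [-0.035  -0.0004  0.0572]
 [-0.0181  0.0134  0.0611]
 [-0.0157  0.015   0.0618]]
```

View pics/w1.png

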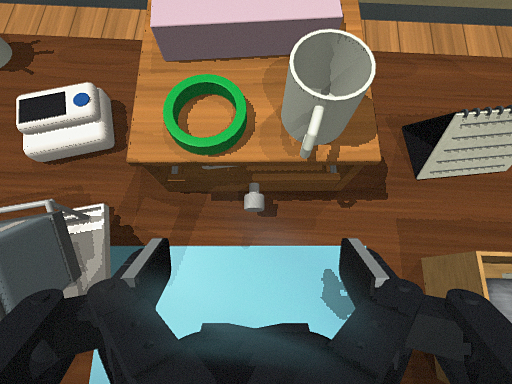

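The wrist view shows the knob head at about (255,202) px, centred below the mug and tape. In the cabinet frame its x runs from -0.045 to -0.02 and y is about 0, as expected.

```bash
cat >> h.py <<'E'
yaw=np.radians(3.4);xc=np.array([np.cos(yaw),np.sin(yaw),0]);yc=np.array([-xc[1],xc[0],0])
F=np.array([.7007,.0162,0])+.015*xc
M=np.stack([xc,yc,[0,0,1]],1)
E
python3 - <<'E'
from h import *
np.set_printoptions(precision=4,suppress=True)
w=dict(np.load("w1.npz"));print(w["T_tool_cam"])
K=F-.033*xc+.0005*yc+[0,0,.045]
def fk(a,d,b):
    a=np.radians(a);z=np.sin(a)*xc+[0,0,-np.cos(a)];return K-d*xc+b*z,quat(-yc,z),z
for a in(26,30,33,36):
    for d in(0,.1,.2,.21):
        p,q,z=fk(a,d,.008); T=Rot.from_quat(q).as_matrix(); cam=T@w["T_tool_cam"][:3,3]+p
        print(a,d,env.ik(p,q),env.ik(p+[0,0,.1],q) is not None,env.ik(p-.06*z,q) is not None,(cam-F)@M)
E
```

```text
[[-0.0007 -0.961  -0.2766  0.0704]
 [ 1.     -0.0005 -0.0007  0.0007]
 [ 0.0006 -0.2766  0.961  -0.1315]
 [ 0.      0.      0.      1.    ]]
26 0 [-0.1111  0.3917  1.8964  0.1868  0.4118  1.2458] True True [-0.0238 -0.0002  0.1869]
26 0.1 [-0.1485  0.2212  2.1306  0.2627  0.3558  1.1366] True True [-0.1238 -0.0002  0.1869]
26 0.2 [-0.2069  0.0271  2.3563  0.3551  0.3381  0.9938] True True [-0.2238 -0.0002  0.1869]
26 0.21 [-0.2146  0.0051  2.3787  0.3641  0.3395  0.9784] True True [-0.2338 -0.0002  0.1869]
30 0 [-0.1167  0.3799  1.9387  0.2837  0.3181  1.1478] True True [-0.0337 -0.0002  0.1872]
30 0.1 [-0.1568  0.2109  2.1708  0.4164  0.2684  0.9798] True True [-0.1337 -0.0002  0.1872]
30 0.2 [-0.2208  0.0159  2.3958  0.5625  0.2622  0.7797] True True [-0.2337 -0.0002  0.1872]
30 0.21 [-0.2293 -0.0063  2.4183  0.5742  0.2652  0.7609] True True [-0.2437 -0.0002  0.1872]
33 0 [-0.1209  0.3741  1.9687  0.406   0.2499  1.0244] True True [-0.0412 -0.0002  0.1869]
33 0.1 [-0.1633  0.2067  2.1995  0.6194  0.2087  0.7741] True True [-0.1412 -0.0002  0.1869]
33 0.2 [-0.2318  0.0121  2.4241  0.8179  0.2159  0.5185] True True [-0.2412 -0.0002  0.1869]
33 0.21 [-0.241  -0.0103  2.4466  0.8293  0.2203  0.4995] True True [-0.2512 -0.0002  0.1869]
36 0 [-0.1253  0.3711  1.9972  0.6185  0.1872  0.8107] True True [-0.0486 -0.0002  0.1863]
36 0.1 [-0.1699  0.206   2.2267  0.9669  0.163   0.4235] True True [-0.1486 -0.0002  0.1863]
36 0.2 [-0.2433  0.0127  2.4509  1.1887  0.1899  0.141 ] True True [-0.2486 -0.0002  0.1863]
36 0.21 [-0.2533 -0.0097  2.4735  1.1931  0.1957  0.1286] True True [-0.2586 -0.0002  0.1863]
```

```bash
python3 - <<'E'
from h import *
np.set_printoptions(precision=4,suppress=True)
for f in("w1","side0","scene0"):
    w=dict(np.load(f+".npz"));C=(cloud(w)-F)@M
    m=(C[:,2]>.175)&(C[:,2]<.27)&(abs(C[:,1])<.14)&(C[:,0]<.04)&(C[:,0]>-.06); Q=C[m]
    print(f,m.sum(),np.percentile(Q,[0,2,50,100],axis=0) if m.sum() else "",Q[np.argsort(Q[:,0])[:6]])
E
```

```text
w1 5261 [[-0.0288 -0.1109  0.175 ]
 [-0.0252 -0.1062  0.177 ]
 [ 0.0092 -0.0487  0.2147]
 [ 0.04    0.103   0.2574]] [[-0.0288 -0.0521  0.22  ]
 [-0.0286 -0.0534  0.2127]
 [-0.0286 -0.0528  0.2102]
 [-0.0285 -0.0522  0.2076]
 [-0.0285 -0.0527  0.2217]
 [-0.0284 -0.0532  0.2193]]
side0 878 [[-0.0287 -0.1105  0.175 ]
 [-0.0228 -0.1048  0.1763]
 [ 0.0129 -0.0391  0.201 ]
 [ 0.04    0.1064  0.2604]] [[-0.0287 -0.0424  0.2238]
 [-0.0286 -0.0477  0.2269]
 [-0.0277 -0.0477  0.212 ]
 [-0.0273 -0.049   0.2181]
 [-0.0262 -0.0466  0.2267]
 [-0.0258 -0.0507  0.2124]]
scene0 840 [[-0.0228 -0.1108  0.1753]
 [-0.0178 -0.1077  0.1765]
 [ 0.0128 -0.0592  0.2032]
 [ 0.0399  0.1035  0.2603]] [[-0.0228 -0.0489  0.225 ]
 [-0.0214 -0.0573  0.2106]
 [-0.021  -0.0486  0.2231]
 [-0.0202 -0.049   0.2102]
 [-0.0199 -0.0491  0.2058]
 [-0.0194 -0.0503  0.2341]]
```

```bash
python3 - <<'E'
from h import *
np.set_printoptions(precision=4,suppress=True)
K=F-.034*xc+.0005*yc+[0,0,.045]
a=np.radians(28);z=np.sin(a)*xc+[0,0,-np.cos(a)];q=quat(yc,z)
print(env.ik(K-.215*xc+.008*z,q))
env.reach(K-.16*z,q)
print(env.move_linear(K+.007*z,vel=.12,guard=12))
env.set_gripper(0.0,squeeze=50)
s=env.sense();print(s["t"],s["width"],s["eef_pos"],K+.007*z,s["ft_force"])
env.move_linear(K-.19*xc+.007*z,vel=.12,guard=25)
s=env.sense();print(s["t"],s["width"],s["eef_pos"],s["ft_force"])
g=env.move_linear(K-.222*xc+.007*z,vel=.04,guard=15)
s=env.sense();print(g,s["t"],s["width"],(s["eef_pos"]-F)@M,s["ft_force"])
for c in("scene","side"):
    i=env.snapshot(c);np.savez(c+"1.npz",**i);cv2.imwrite(f"pics/{c}1.png",i["img"])
    C=(cloud(i)-F)@M;m=(abs(C[:,2]-.092)<.008)&(C[:,0]<-.02)&(C[:,0]>-.25)&(abs(C[:,1])<.12)
    print(c,m.sum());
    for n in("base","base_big_post","base_small_post","tray_knob"):
        for d in env.spot_point(c,n)[:1]:print(n,d,world(i,*d["at"]))
cv2.imwrite("pics/c1.png",np.hstack([cv2.imread("pics/scene1.png")[100:300,120:430],cv2.imread("pics/side1.png")[100:300,60:370]]))
E
```

```text
[-0.227  -0.015   2.4122  0.4608  0.3027 -2.2677]
False
9.4667 0.03099108828528929 [0.6853 0.0156 0.0393] [0.685  0.0158 0.0388] [-2.286  -0.4658  2.9583]
11.2 0.03028406607061234 [0.4955 0.0034 0.0393] [-2.669  -5.2621  3.4725]
True 11.7417 0.03020180466186197 [-0.239  -0.0008  0.0397] [-3.1845  0.4906  7.0863]
scene 1836
base {'at': [244.9, 214.4], 'confidence': 0.66} [0.6415 0.0165 0.0909]
base_big_post {'at': [258.4, 204.3], 'confidence': 0.93} [0.6022 0.0471 0.0982]
base_small_post {'at': [230.7, 201.8], 'confidence': 0.62} [ 0.6147 -0.0337  0.0988]
tray_knob {'at': [253.9, 179.0], 'confidence': 0.71} [0.4889 0.0059 0.0617]
side 2172
base {'at': [241.2, 218.6], 'confidence': 0.78} [0.5764 0.0529 0.092 ]
base_big_post {'at': [235.6, 217.9], 'confidence': 0.77} [0.588  0.0623 0.0967]
base_small_post {'at': [246.4, 195.2], 'confidence': 0.58} [ 0.6138 -0.027   0.0903]
tray_knob {'at': [281.4, 232.7], 'confidence': 0.69} [0.4638 0.0297 0.0846]
```

View pics/c1.png

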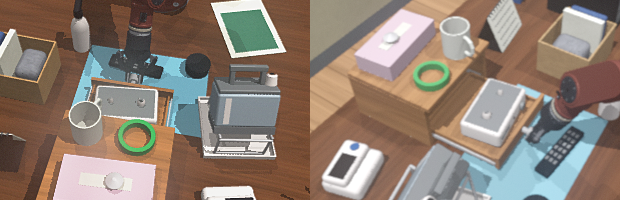

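```bash
python3 - <<'E'
from h import *
np.set_printoptions(precision=4,suppress=True)
s=env.sense();p=np.array(s["eef_pos"]);z=Rot.from_quat(s["orientation"]).as_matrix()[:,2]
g=env.move_linear(p-.008*xc,vel=.03,guard=25)
s=env.sense();print(g,s["t"],s["width"],(s["eef_pos"]-F)@M,s["ft_force"])
p=np.array(s["eef_pos"]);env.set_gripper(.085)
env.move_linear(p-.07*z,vel=.2); 
env.move_linear(p-.07*z+[0,0,.12],vel=.3)
B=np.array([.605,.012,.23]);env.reach(B,quat(yc,[0,0,-1]))
st=env.sense();w=wristcam(env.snapshot("wrist"),st);np.savez("w2.npz",**w);cv2.imwrite("pics/w2.png",w["img"])
for n in("base_big_post","base_small_post"):
    for d in env.spot_point("wrist",n)[:2]:print(n,d,world(w,*d["at"]),onplane(w,*d["at"],.092))
C=cloud(w);L=(C-F)@M
m=(abs(L[:,2]-.092)<.004)&(L[:,0]<-.02)&(L[:,0]>-.25)&(abs(L[:,1])<.125)
print("deck",m.sum(),C[m,2].mean(),cv2.minAreaRect(C[m,:2].astype(np.float32)))
m=(L[:,2]>.103)&(L[:,2]<.116)&(L[:,0]<-.03)&(L[:,0]>-.25)&(abs(L[:,1])<.125)
for sg in(1,-1):
    k=m&(sg*(L[:,1])>0);X=C[k]; print(sg,k.sum(),X.mean(0),X[:,2].max(),cv2.minEnclosingCircle(X[:,:2].astype(np.float32)))
print(st["t"])
E
```

```text
True 12.45 0.03003965775839067 [-0.2401 -0.0008  0.0402] [-3.382   1.3504  6.6141]
base_big_post {'at': [296.1, 175.7], 'confidence': 0.82} [0.5908 0.0508 0.0922] [0.5909 0.0509 0.092 ]
base_small_post {'at': [203.6, 189.1], 'confidence': 0.94} [ 0.6049 -0.0345  0.1076] [ 0.6093 -0.0371  0.092 ]
deck 21425 0.09207375533754322 ((0.5989181399345398, 0.006677307188510895), (0.11571977287530899, 0.18486952781677246), 10.097084999084473)
1 256 [0.5894 0.0491 0.1065] 0.1115920514617439 ((0.5913556218147278, 0.05089733749628067), 0.01193362008780241)
-1 108 [ 0.6052 -0.0366  0.1063] 0.11035580525505047 ((0.6073777675628662, -0.03747885674238205), 0.00702251773327589)
14.8583
```

View pics/w2.png

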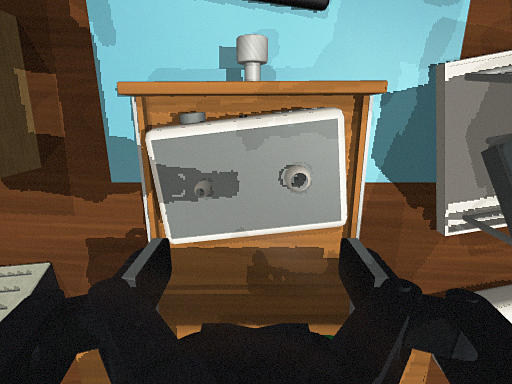

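The wrist view shows the base on the pulled-out tray, with the big post at (296,176) and the small one at (203,189) px. The deck rectangle and post circles agree: centre (0.599,0.007), yaw about 10.2°. Next I'll look at the handle.

```bash
python3 - <<'E'
from h import *
np.set_printoptions(precision=4,suppress=True)
ty=np.radians(15);u=np.array([np.cos(ty),np.sin(ty),0]);tz=-np.sin(.5)*u+np.array([0,0,np.cos(.5)]);tx=np.cos(.5)*u+np.array([0,0,np.sin(.5)])
H=np.array([.494,.335,.24])
by=np.radians(10.2);bx=np.array([np.cos(by),np.sin(by),0])
for sg in(1,-1):
    print(sg,env.ik(H+.008*-tz,quat(sg*tx,-tz)),env.ik(H+.12*tz,quat(sg*tx,-tz)),env.ik([.599,.007,.26],quat(sg*bx,[0,0,-1])),env.ik([.599,.007,.40],quat(sg*bx,[0,0,-1])))
env.move_linear([.60,.03,.36],vel=.3)
q0=np.array(env.sense()["joint_pos"])
c=[(abs(j-q0).sum(),sg) for sg in(1,-1) if (j:=env.ik(H+.12*tz,quat(sg*tx,-tz))) is not None];print(c)
E
```

```text
1 [ 0.542  -0.0754  2.0125 -0.1999  0.7311  0.3971] [ 0.5837 -0.3092  1.9941 -0.1829  0.9864  0.3864] [-0.1054  0.1483  1.6591 -0.      1.3342 -0.2835] [-0.1054  0.0803  1.4771 -0.      1.5842 -0.2835]
-1 None None None None
[(np.float64(4.305320396437251), 1)]
```

```bash
python3 - <<'E'
from h import *
np.set_printoptions(precision=4,suppress=True)
ty=np.radians(15);u=np.array([np.cos(ty),np.sin(ty),0]);tz=-np.sin(.5)*u+np.array([0,0,np.cos(.5)]);tx=np.cos(.5)*u+np.array([0,0,np.sin(.5)]);yy=np.cross(tz,tx)
H=np.array([.494,.335,.24])
env.reach(H+.13*tz,quat(tx,-tz))
st=env.sense();w=wristcam(env.snapshot("wrist"),st);np.savez("w3.npz",**w);cv2.imwrite("pics/w3.png",w["img"])
print(st["t"],[ (d["at"],d["confidence"],world(w,*d["at"])) for d in env.spot_point("wrist","tank_handle")])
C=[cloud(w)]
for c in("scene","side"):
    i=env.snapshot(c);np.savez(c+"2.npz",**i);C.append(cloud(i))
A=np.stack([tx,yy,tz],1)
for X in C:
    L=(X-(H-.181*tz))@A
    b=(abs(L[:,0])<.03)&(abs(L[:,1])<.08)&(L[:,2]>.168)&(L[:,2]<.205)
    t=(abs(L[:,0])<.04)&(abs(L[:,1])<.07)&(abs(L[:,2]-.135)<.014)
    print(len(X),b.sum(),np.percentile(L[b],[1,5,50,95,99],axis=0) if b.sum() else "")
    if t.sum()>50:
        P=X[t];cen=np.median(P,0);
        for _ in range(3):
            n=np.linalg.svd(P-cen,full_matrices=False)[2][2];d=(P-cen)@n;P=P[abs(d)<.004];cen=P.mean(0)
        n*=np.sign(n[2]);print("top",len(P),n,"lean",np.degrees(np.arccos(n[2])),"dir",np.degrees(np.arctan2(-n[1],-n[0])),"h",((cen-(H-.181*tz))@A))
E
```

```text
17.4083 [([254.5, 196.9], 0.85, array([0.4953, 0.3242, 0.242 ])), ([224.6, 333.5], 0.67, array([0.3936, 0.318 , 0.4079]))]
195834 1970 [[-0.0109 -0.0612  0.1787]
 [-0.0101 -0.0562  0.1807]
 [-0.0018 -0.0062  0.1828]
 [ 0.0059  0.0368  0.1841]
 [ 0.0074  0.0401  0.1846]]
top 5098 [-0.4691 -0.1176  0.8753] lean 28.921393222673668 dir 14.077832283529936 h [-0.0034 -0.002   0.1292]
195864 281 [[-0.0085 -0.0637  0.1684]
 [-0.0055 -0.0604  0.169 ]
 [ 0.0065 -0.0147  0.1787]
 [ 0.0103  0.033   0.1841]
 [ 0.0119  0.0369  0.1849]]
top 210 [-0.4521 -0.1757  0.8745] lean 29.017204688408512 dir 21.230907488195697 h [ 0.0055 -0.0242  0.1312]
195836 416 [[-0.0089 -0.0594  0.1708]
 [-0.0079 -0.0538  0.175 ]
 [ 0.0009 -0.0036  0.1826]
 [ 0.0088  0.0404  0.1858]
 [ 0.0096  0.0419  0.1869]]
top 1326 [-0.4719 -0.1208  0.8733] lean 29.15210698970843 dir 14.353992738554883 h [0.0006 0.0002 0.1297]
```

View pics/w3.png

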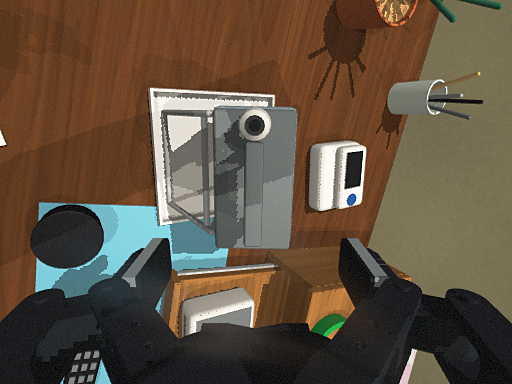

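```bash
cat >> h.py <<'E'
def barfit(X,O,A):
    "tank-frame guess (origin O, axes A): bar centre offsets and yaw of bar, top plane normal"
    L=(X-O)@A
    b=(abs(L[:,0])<.03)&(abs(L[:,1])<.08)&(L[:,2]>.172)&(L[:,2]<.2); B=L[b]
    B=B[abs(B[:,2]-np.median(B[:,2]))<.004]
    r=cv2.minAreaRect(B[:,:2].astype(np.float32))
    ins=B[abs(B[:,1]-np.median(B[:,1]))<.035]
    ys=np.linspace(ins[:,1].min(),ins[:,1].max(),15);mid=[]
    for a,c in zip(ys,ys[1:]):
        k=ins[(ins[:,1]>=a)&(ins[:,1]<c)]
        if len(k)>5: mid.append([(a+c)/2,(k[:,0].min()+k[:,0].max())/2])
    sl=np.polyfit(*np.array(mid).T,1)
    t=(abs(L[:,0])<.04)&(abs(L[:,1])<.07)&(abs(L[:,2]-.135)<.014);P=L[t];cen=np.median(P,0)
    for _ in range(3):
        n=np.linalg.svd(P-cen,full_matrices=False)[2][2];P=P[abs((P-cen)@n)<.004];cen=P.mean(0)
    n*=np.sign(n[2])
    yc_=np.percentile(B[:,1],[.5,99.5])
    return dict(n=len(B),top=np.median(B[:,2]),y=yc_,x_at_mid=np.polyval(sl,yc_.mean()),yaw=-np.degrees(np.arctan(sl[0])),rect=r,plane_n=n,plane_h=cen[2])
E
python3 - <<'E'
from h import *
np.set_printoptions(precision=4,suppress=True)
def ax(d):
    ty=np.radians(d);u=np.array([np.cos(ty),np.sin(ty),0]);Z=np.array([0,0,1.])
    tz=-np.sin(.5)*u+np.cos(.5)*Z;tx=np.cos(.5)*u+np.sin(.5)*Z
    return np.stack([tx,np.cross(tz,tx),tz],1)
H=np.array([.494,.335,.24])+ax(15)@[-.0015,-.0105,-.0055]
A=ax(14.3)
for f in("w3","side2"):print(barfit(cloud(dict(np.load(f+".npz"))),H-.181*A[:,2],A))
q=quat(A[:,0],-A[:,2]);T=H-.008*A[:,2];print(H,T,env.ik(T,q),[env.ik(T+[0,0,d],q) for d in(.1,.16,.2)])
E
```

```text
{'n': 1952, 'top': np.float64(0.1883389468364578), 'y': array([-0.0516,  0.0503]), 'x_at_mid': np.float64(-0.000452082782953141), 'yaw': np.float64(-0.32364823719824515), 'rect': ((-0.0006068572402000427, -0.0008310601115226746), (0.10342738032341003, 0.01801738701760769), 89.4325942993164), 'plane_n': array([-0.0004,  0.0045,  1.    ]), 'plane_h': np.float64(0.13454541134824138)}
{'n': 370, 'top': np.float64(0.18832749379129832), 'y': array([-0.0493,  0.0524]), 'x_at_mid': np.float64(0.0017145274146647105), 'yaw': np.float64(0.21264533213322326), 'rect': ((0.0014323089271783829, 0.0008595772087574005), (0.10476799309253693, 0.01847449690103531), 89.36688232421875), 'plane_n': array([-0.0021,  0.0041,  1.    ]), 'plane_h': np.float64(0.1348554105868252)}
[0.498  0.3252 0.2345] [0.5017 0.3261 0.2274] [ 0.5229 -0.0743  2.0226 -0.1978  0.7188  0.3909] [array([ 0.5229, -0.1691,  1.9146, -0.1636,  0.9183,  0.3411]), array([ 0.5229, -0.2015,  1.8322, -0.1514,  1.0317,  0.3194]), array([ 0.5229, -0.2138,  1.7706, -0.1454,  1.1049,  0.3069])]
```

Both cameras agree to within 2 mm, so I'll grasp and lift.

```bash
python3 - <<'E'
from h import *
np.set_printoptions(precision=4,suppress=True)
def ax(d,l=.5):
    ty=np.radians(d);u=np.array([np.cos(ty),np.sin(ty),0]);Z=np.array([0,0,1.])
    tz=-np.sin(l)*u+np.cos(l)*Z;tx=np.cos(l)*u+np.sin(l)*Z
    return np.stack([tx,np.cross(tz,tx),tz],1)
A=ax(14.1);H=np.array([.498,.3252,.2345]);q=quat(A[:,0],-A[:,2]);T=H-.008*A[:,2]
print(env.move_linear(T+.05*A[:,2],vel=.15,ori=q),env.move_linear(T,vel=.06,guard=10))
s=env.sense();print(s["t"],s["eef_pos"],T,s["ft_force"])
env.set_gripper(0,squeeze=90)
s=env.sense();print(s["t"],s["width"],s["ft_force"],s["finger_force"])
if s["width"]>.012:
    env.move_linear(T+[0,0,.03],vel=.05);env.move_linear(T+[0,0,.18],vel=.2)
    s=env.sense();print(s["t"],s["width"],s["ft_force"])
    w=wristcam(env.snapshot("wrist"),s)
    print(barfit(cloud(w),np.array(s["eef_pos"])-.173*A[:,2],A))
E
```

```text
False False
19.3667 [0.5019 0.3263 0.2278] [0.5017 0.3261 0.2275] [ 0.271  -0.6824  0.9505]
20.0 0.01668011598252879 [-4.3889 -1.4762  3.4113] 88.21320533752441
21.65 0.016617715108395194 [-0.565  -0.4744 -6.4994]
{'n': 7025, 'top': np.float64(0.18788264299935437), 'y': array([-0.0322,  0.0504]), 'x_at_mid': np.float64(5.289306255567559e-05), 'yaw': np.float64(-0.24859917074497775), 'rect': ((0.0007620155811309814, 0.007864858955144882), (0.08486693352460861, 0.04194074869155884), 72.59439086914062), 'plane_n': array([0.0102, 0.0042, 0.9999]), 'plane_h': np.float64(0.1339980140448223)}
```

```bash
python3 - <<'E'
from h import *
np.set_printoptions(precision=4,suppress=True)
b=np.radians(10.2);bx=np.array([np.cos(b),np.sin(b),0]);q=quat(bx,[0,0,-1])
env.reach([.53,.22,.46],q); env.reach([.599,.007,.46],q); env.move_linear([.599,.007,.31],vel=.15)
env.dwell(.3)
A=np.array([bx,[-bx[1],bx[0],0],[0,0,1]]).T
s=env.sense();print(s["t"],s["width"],s["eef_pos"],s["ft_force"])
w=wristcam(env.snapshot("wrist"),s);O=np.array(s["eef_pos"])-[0,0,.173]
print(barfit(cloud(w),O,A))
for c in("scene","side"):
    i=env.snapshot(c);cv2.imwrite(f"pics/{c}3.png",i["img"]);np.savez(c+"3.npz",**i)
    L=(cloud(i)-O)@A
    for nm,k,v in(("x+",0,.048),("x-",0,-.048),("y+",1,.085)):
        m=(abs(L[:,k]-v)<.012)&(L[:,2]>.015)&(L[:,2]<.11)&(abs(L[:,1-k])<(.06 if k==0 else .03));P=L[m]
        if m.sum()>60:
            cen=np.median(P,0)
            for _ in range(4):
                n=np.linalg.svd(P-cen,full_matrices=False)[2][2];P=P[abs((P-cen)@n)<.004];cen=P.mean(0)
            print(c,nm,len(P),cen,n*np.sign(n[k])*np.sign(v))
cv2.imwrite("pics/c3.png",np.hstack([cv2.imread("pics/scene3.png")[80:300,130:430],cv2.imread("pics/side3.png")[80:300,100:400]]))
E
```

```text
24.6917 0.01639799840948786 [0.5993 0.0069 0.3108] [-0.2051  0.5278 -5.1996]
{'n': 7034, 'top': np.float64(0.18786326437571707), 'y': array([-0.0324,  0.0505]), 'x_at_mid': np.float64(6.698681486132277e-05), 'yaw': np.float64(-0.29615509191828665), 'rect': ((0.0008510537445545197, 0.008565086871385574), (0.08379144221544266, 0.04171929508447647), 72.57852172851562), 'plane_n': array([-0.0003,  0.0026,  1.    ]), 'plane_h': np.float64(0.13397882059975724)}
scene x+ 891 [0.0481 0.0004 0.0642] [ 1.     -0.0023 -0.0083]
side x- 474 [-0.0466  0.0014  0.064 ] [-1.      0.0032 -0.007 ]
side y+ 534 [0.     0.0846 0.0646] [ 0.0027  0.9999 -0.0104]
```

View pics/c3.png

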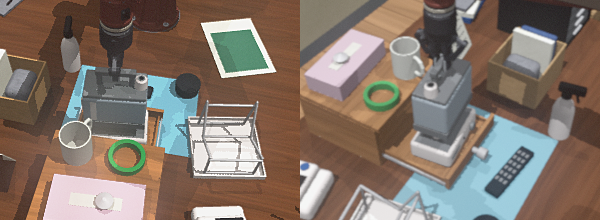

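The scene and side views show the tank hanging upright over the base with the nozzle on the big-post side (+y). The residuals are under 1 mm and about 0.3°, so I'll lower it under a force guard.

```bash
python3 - <<'E'
from h import *
np.set_printoptions(precision=4,suppress=True)
x,y=.5987,.0072
print(env.move_linear([x,y,.290],vel=.06,guard=8))
s=env.sense();print(s["t"],s["eef_pos"],s["ft_force"])
g=env.move_linear([x,y,.260],vel=.02,guard=6)
env.dwell(.2);s=env.sense();print(g,s["t"],s["eef_pos"],s["ft_force"],s["torque"])
E
```

```text
False
25.325 [0.5982 0.0072 0.2889] [ 0.5633  0.3848 -4.965 ]
True 26.6333 [0.5984 0.0066 0.2658] [-0.9652 -1.4685  5.0656] [-0.0436  0.029  -0.0045]
```

```bash
python3 - <<'E'
from h import *
np.set_printoptions(precision=4,suppress=True)
g=env.move_linear([.5984,.0066,.2625],vel=.01,guard=8)
env.dwell(.2);s=env.sense();print(g,s["t"],s["eef_pos"],s["ft_force"])
b=np.radians(10.2);A=np.array([[np.cos(b),-np.sin(b),0],[np.sin(b),np.cos(b),0],[0,0,1]])
w=wristcam(env.snapshot("wrist"),s);r=barfit(cloud(w),np.array([.5987,.007,.092]),A);print(r)
i=env.snapshot("scene");j=env.snapshot("side")
for k in(i,j):
    L=(cloud(k)-[.5987,.007,0])@A
    m=(abs(L[:,0])<.04)&(abs(L[:,1])<.06)&(L[:,2]>.20)&(L[:,2]<.24);print("top z",m.sum(),np.median(L[m,2]))
v=j["img"][140:260,180:330];u=i["img"][150:270,180:330]
cv2.imwrite("pics/c4.png",cv2.resize(np.hstack([u,v]),None,fx=2.6,fy=2.6,interpolation=cv2.INTER_CUBIC))
E
```

```text
False 27.1583 [0.5996 0.0066 0.2659] [-2.3624 -0.7739  8.4236]
{'n': 7025, 'top': np.float64(0.1888375866172635), 'y': array([-0.033,  0.05 ]), 'x_at_mid': np.float64(0.0008784314788131716), 'yaw': np.float64(-0.1977750508826718), 'rect': ((0.0016009435057640076, 0.008084625005722046), (0.08369190990924835, 0.041515953838825226), 72.59691619873047), 'plane_n': array([ 0.002 , -0.0006,  1.    ]), 'plane_h': np.float64(0.13503385787591837)}
top z 697 0.22752129806523833
top z 640 0.22828282562302804
```

View pics/c4.png

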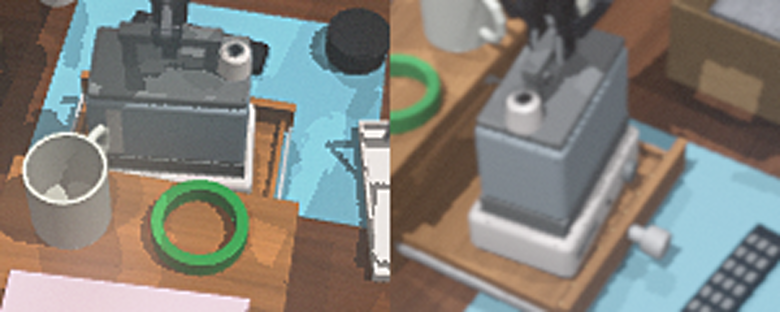

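The tank is home: its top is 0.135 m above the deck, level, with no gap showing. Now release and back off.

```bash
python3 - <<'E'
from h import *
np.set_printoptions(precision=4,suppress=True)
env.move_linear([.599,.0066,.2655],vel=.02)
env.set_gripper(.06); env.dwell(.2)
env.move_linear([.599,.0066,.33],vel=.08); env.move_linear([.599,.0066,.42],vel=.2); env.move_linear([.45,.0066,.45],vel=.25)
env.dwell(.3)
s=env.sense();print(s["t"],s["width"],s["ft_force"])
b=np.radians(10.2);A=np.array([[np.cos(b),-np.sin(b),0],[np.sin(b),np.cos(b),0],[0,0,1]])
for c in("scene","side"):
    k=env.snapshot(c);L=(cloud(k)-[.5987,.007,0])@A
    m=(abs(L[:,0])<.04)&(abs(L[:,1])<.06)&(L[:,2]>.21)&(L[:,2]<.24);print("top z",m.sum(),np.median(L[m,2]))
    m=(abs(L[:,0])<.02)&(abs(L[:,1])<.07)&(L[:,2]>.272)&(L[:,2]<.3);print("bar",m.sum(),np.median(L[m],0))
    if c=="side":
        cv2.imwrite("pics/f.png",k["img"])
        P=(cloud(k)-F)@M;m=(P[:,2]>.03)&(P[:,2]<.062)&(abs(P[:,1])<.02)&(P[:,0]<-.2)&(P[:,0]>-.3);print("knob",np.percentile(P[m],[2,98],axis=0))
E
```

```text
30.9167 0.06017409722803202 [-0.4541  1.2639 -0.5346]
top z 747 0.22748194769532443
bar 288 [ 0.0046 -0.002   0.2806]
top z 695 0.2282154706679807
bar 252 [-0.0015  0.0062  0.2812]
knob [[-0.2513 -0.0165  0.0329]
 [-0.2072  0.0185  0.0618]]
```

View pics/f.png

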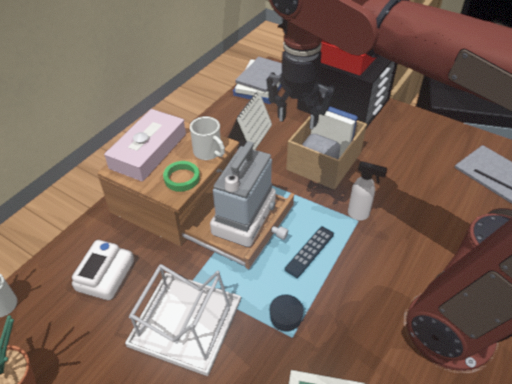

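The picture shows the tank seated on the base on the extended tray (about (243,200) px), the rack empty, and the bystanders in place. The gripper is clear.

```bash
python3 -c "
from plant import env
print(env.finish_job())"
```

```text
the job is handed in; nothing more can be done
None
```

The job is handed in: the tray was pulled against its stop and left out, and the tank sits upright and fully home on the base, right way round. It was let go only after that, other things look undisturbed in the final picture, and the robot clock read about 31 s of the 58 s.

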